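# Unpack a resin figure onto the painting stand

### The job

Fold both of the carton's ajar flaps well back past upright so that they stay open. Then lift the grey resin figure out and stand it upright and centred on the blue top of the painting stand without dropping it. Leave the flaps folded back, the amber jar where it stands in the carton, and everything else on the table undisturbed.

Things in the scene. Friction and masses are not known exactly. Their poses are not given: they have to be found in the camera images.
- carton: Brown open cardboard carton fixed to the table. Outside 148 (its x) x 238 (its y, the long way) x 108 mm high, walls and floor 4 mm; short end flaps are folded down outside and reach 5 mm past each end wall. Origin: centre of its underside; its z is up. The long flaps are hinged along its two long rims, at x = -72 mm (near) and x = +72 mm (far).
- flap_near (a joint): Angle (rad) of the flap on the carton's -x rim, a cardboard panel 62 mm (hinge to free edge) x 234 mm (along the carton's y) x 4 mm. 0 = closed flat over the carton, 1.57 = upright, 2.6 = folded back outwards as far as it goes. The hinge is stiff (0.02 N m): it stays where it is left. It starts ajar, 0.75 to 1.15.
- flap_near_hinge (a point): Middle of the near flap's hinge line, 110 mm above the table, at carton x = -72 mm, y = 0.
- flap_near_edge (a point): Middle of the near flap's free edge (moves with the flap). Closed, the two free edges leave a 20 mm gap; at the starts the gap is 45 mm or more and always contains the carton's middle line x = 0.
- flap_far (a joint): Angle (rad) of the flap on the carton's +x rim; same size and meaning as the near flap.
- flap_far_hinge (a point): Middle of the far flap's hinge line, 110 mm above the table, at carton x = +72 mm, y = 0.
- flap_far_edge (a point): Middle of the far flap's free edge (moves with the flap).
- figure: Grey resin toy guard, 100 mm tall, 0.1 to 0.16 kg, standing in one half of the carton (at carton y about +50 or -50 mm) on the 4 mm floor. Round base 54 mm across and 8 mm thick, body up to 40 mm across, narrow neck, and a tall round cap 34 mm across from 74 to 100 mm above the base. Origin: centre of its underside, z up. Its top is 4 mm below the carton's rim.
- figure_grip (a point): On the figure's axis at mid-height of the cap, 86 mm above its underside: the place to grip from above.
- jar: Amber glass jar with black cap, 46 mm across and 62 mm tall, in the other half of the carton. Stays there. Origin: centre of its underside.
- stand: Painting stand fixed to the table: dark wooden foot 90 mm across, thin post 22 mm across, round blue top 44 mm across and 14 mm thick, whose upper face is 100 mm above the table. Origin: centre of its underside. It stands on the other side (left or right) from the carton.
- stand_top (a point): Centre of the blue top's upper face, 100 mm above the table.
- bust: Bystander: grey resin bust with horns, base 50 x 50 mm, 85 mm tall, beyond the work. Origin: centre of its underside.
- rook: Bystander: grey castle tower, 56 mm across, 84 mm tall, beyond the work. Origin: centre of its underside.
- pot: Bystander: red paint pot with white cap, 36 mm across, 42 mm tall, in the middle, nearer the robot. Origin: centre of its underside.
- pot2: Bystander: yellow paint pot with white cap, 36 mm across, 42 mm tall, in the middle, farther away. Origin: centre of its underside.
- block: Bystander: cork sanding block 70 x 45 x 25 mm on the left. Origin: centre of its underside.
- brush: Bystander: flat paint brush with a wooden handle lying across the far part of the table. Origin under its middle.
There are look-alikes about, which are no part of the job. Leave any green or yellow look-alike of the figure alone.

How it is judged:
On the way:
1. both flaps are folded back past upright (each more than 1.9 rad) while the figure is still in the carton (value of joint each of flap_near, flap_far above 1.9 rad and z of figure in the frame of carton below 0.03 m and horizontal distance between figure and carton below 0.13 m), for 0.2 s.
At the end, for the whole second after the job is handed in: The figure stands upright (within 0.1 rad) and at rest on the blue top, its axis within 12 mm of the top's centre; both flaps are still folded back beyond 1.9 rad; the jar stands in the carton (horizontal distance between figure and stand_top below 0.012 m and z of figure in the frame of stand_top between -0.004 and 0.006 m and angle between figure's own z axis and vertical below 0.1 rad and linear speed of figure below 0.03 m/s and value of joint each of flap_near, flap_far above 1.9 rad and x of jar in the frame of carton between -0.07 and 0.07 m and y of jar in the frame of carton between -0.115 and 0.115 m and z of jar in the frame of carton below 0.02 m and angle between jar's own z axis and vertical below 0.2 rad); the robot touches nothing.
It fails at once if the figure is dropped or thrown (faster than 0.6 m/s while no finger touches it) (linear speed of figure above 0.6 m/s and contact force between the fingers and figure below 0.05 N).
It fails at once if the figure is tipped over (more than 60 degrees from upright) (angle between figure's own z axis and vertical above 1.05 rad).
It fails at once if the amber jar in the carton is pushed more than 30 mm from its place or tipped over (distance of jar from where it was at the start of the episode above 0.03 m or angle between jar's own z axis and vertical above 0.5 rad).
It fails at once if a bystander on the table is pushed more than 40 mm or knocked over (distance of any of bust, rook, pot, pot2, block, brush from where it was at the start of the episode above 0.04 m or angle between any of bust, rook, pot, pot2's own z axis and vertical above 0.6 rad).
It also fails if it takes over 64 s, if anything falls off the work surface, if the arm or the gripper's body presses on something with over 40 N, if the wrist force passes 120 N, or if a joint passes its speed limit or range.

### The arm

A 7-joint arm with a two-finger parallel gripper is mounted at the origin on the work surface. World frame = base frame: x ahead of the robot, y to its left, z up, the work surface at z = 0. Lengths are in m, angles in rad, forces in N, time in s.
With the tool pointing down it reaches from about 0.4 to 0.9 m from the base axis. Payload 5.5 kg.
Tool frame: the origin (TCP) lies midway between the tips of the shut fingers; the grasp point (between the pads) lies 19 mm behind it (bot.grip_point_offset is the distance from the TCP to the grasp point, in m); z points along the fingers, y is the line along which they close (so a half turn about z gives the same grasp; the last joint's range is limited). The gripper opens to 92 mm and grips with 3 to 60 N. Pads are 19 mm wide; open, the fingers measure 130 mm over their backs; the gripper's body (75 mm by 190 mm) begins 47 mm behind the grasp point.
Start: joints at [-0.924, 0.501, -0.427, 1.55, 0.221, 1.138, -0.21], TCP at [0.243, 0.603, 0.227] pointing down, gripper open.
Joint ranges: [-2.88, 2.88], [-0.31, 2.03], [-1.54, 1.56], [0.2, 2.42], [-1.41, 4.55], [0.19, 2.02], [-2.57, 2.57]. Speed limits (rad/s): [2.57, 2.57, 3.14, 3.14, 3.14, 3.14, 3.14].

### API

Orientations are given as [roll, pitch, yaw] about the fixed x, y, z axes, in that order (R = Rz(yaw) Ry(pitch) Rx(roll)).
In Python, from station import bot gives the robot as it stands.
- The arm moves only by the tool move_arm, never from a script. Its argument "rows" is a list of rows, each a list of 3 entries, a list of its own where there are three numbers: the turn, a rotation vector about the tool's x, y, z in degrees, then the shift along the tool's x, y, z in mm, then the opening, from 0 (shut) to 1 (fully open). In form: [[[wx, wy, wz], [dx, dy, dz], grip], ...]. A call has exactly 8 rows; each row is the pose to reach, as a shift and turn from the pose commanded when the call began, along the tool's axes at that moment; what a row does not reach only later rows make up. A row lasts 1/10 s, in which the tool goes at most 50 mm and 8.59 degrees, less where a joint would pass 70% of its speed; a pose out of reach is approached as far as the arm can. A call with a gripper value outside its range is refused whole. The fingers move at their own pace and stop on an object; "squeeze" is the grip in N (left out, the last holds). Time passes only in rows, so rows that repeat a pose let the fingers close, or fill a call up. It gives the time, the measured TCP pose, the force, the opening and the grip force at its end, in the units of the state.
- bot.get_state(): the state, without advancing time (a new reading comes with each control period).
- bot.grab_frame(name): name is "scene" or "top" or "wrist"; returns a dict with "frame" (480x640x3 uint8, blue, green, red), "fx", "fy", "cx", "cy" (pixels), "R" (3x3) and "t" (3): a world point X has camera coordinates R X + t. Camera axes: x right, y down, z forward; pixel columns grow to the right and rows downward; lengths in m; the calibration is good to about 2 mm. A picture is of the moment at which its call begins. There is no depth.
- bot.finish_job(): hands the job in; it is judged then, once.
The state is a dict: "t": time; "qpos": joint angles; "dq": joint speeds; "joint_torque": joint torques, N m; "position": TCP position; "tcp_rot": TCP orientation; "ft_force": force on the tool from outside, world axes, zero at the start; "moment": the same for the moment, N m; "width": opening from 0.0 (shut) to 1.0 (fully open); "finger_force": force on a finger pad.
Only numpy, scipy, OpenCV 4.12 (cv2) and the standard library are available. Lean on these libraries where they do the work, as an engineer would, in place of code of your own. Each camera call takes 0.05 s, during which the arm holds its last target. There are 200 camera calls.

## Working session

There is one attempt and no reset: what is moved stays moved. The work goes in short steps, Python scripts to look and compute and a tool call to move; the robot and the scene stay as the last step left them, time stands still between calls to the robot, and variables do not carry over. Pictures are saved under pics/ and viewed, at most 10 in all, crops included, and the job is handed in when it is done.

Besides the shell and the picture viewer there is one more tool, called as name(argument=value, ...), one argument or row to a line, values as JSON. move_arm: Moves the arm, as the interface text tells. Its arguments: {"type":"object","properties":{"rows":{"type":"array"},"squeeze":{"type":"number"}},"required":["rows"]}

```bash
mkdir -p pics; ls; python3 - <<'E'
from station import bot
import cv2,numpy as np,pickle
s=bot.get_state();print(s['t'],s['position'],s['tcp_rot'],s['width'])
d={}
for n in("scene","top"):
    f=bot.grab_frame(n);d[n]=f;cv2.imwrite(f'pics/{n}0.png',f['frame']);print(n,f['fx'],f['cx'],f['cy'],np.array(f['R']).round(3).tolist(),np.array(f['t']).round(3))
pickle.dump(d,open('f0.pkl','wb'))
E
```

```text
pics
0.0 [0.24319014 0.60205309 0.22568236] [-3.13969891e+00 -5.89439277e-05  2.75782909e+00] 0.9961647320081314
scene 439.6798778268311 311.4816880170585 240.49504849035523 [[0.888, 0.46, 0.013], [0.33, -0.615, -0.717], [-0.322, 0.64, -0.697]] [-0.564 -0.073  1.228]
top 473.6740825159352 316.9125469457077 233.23201993668516 [[0.031, -0.999, 0.02], [-0.995, -0.032, -0.096], [0.097, -0.017, -0.995]] [0.064 0.598 1.062]
```

View pics/scene0.png

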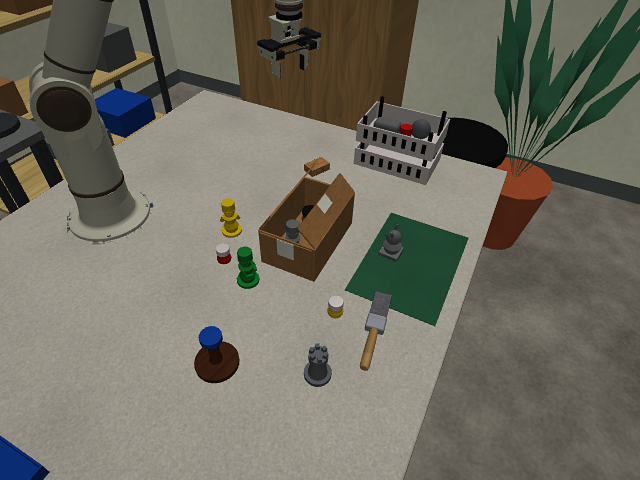

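View pics/top0.png

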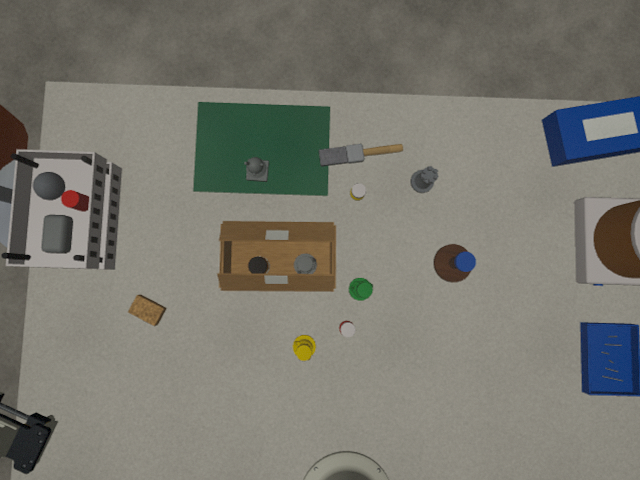

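The scene view shows the carton with its grey figure at the scene end (292,228). Green (247,265) and yellow (230,217) look-alikes stand outside it. In the top view the grey figure is at (306,262), the jar at (258,265) and the blue top at (465,262). Grey guard-shaped candidates are the one in the carton, the bust (257,168) and the rook (424,180). Only the one in the carton fits, and I'll confirm it in a crop.

```bash
cat > h.py <<'E'
import numpy as np,cv2
from scipy.spatial.transform import Rotation as Ro
def ray(f,u,v):
    R=np.array(f['R']);t=np.array(f['t'])
    d=R.T@np.array([(u-f['cx'])/f['fx'],(v-f['cy'])/f['fy'],1]);return -R.T@t,d
def onz(f,u,v,z):
    o,d=ray(f,u,v);return o+d*(z-o[2])/d[2]
def tri(a,b):
    A=np.zeros((3,3));c=np.zeros(3)
    for f,u,v in(a,b):
        o,d=ray(f,u,v);d/=np.linalg.norm(d);P=np.eye(3)-np.outer(d,d);A+=P;c+=P@o
    return np.linalg.solve(A,c)
def proj(f,X):
    c=np.array(f['R'])@np.array(X)+np.array(f['t']);return np.array([c[0]/c[2]*f['fx']+f['cx'],c[1]/c[2]*f['fy']+f['cy']])
def blob(f,box,lo,hi):
    u0,v0,u1,v1=box;h=cv2.cvtColor(f['frame'][v0:v1,u0:u1],cv2.COLOR_BGR2HSV)
    m=cv2.inRange(h,np.array(lo),np.array(hi));n,l,s,c=cv2.connectedComponentsWithStats(m)
    i=1+s[1:,4].argmax();return c[i]+[u0,v0],s[i]
def rel(s,X):  # target point for TCP in tool axes mm
    return Ro.from_euler('xyz',s['tcp_rot']).inv().apply(np.array(X)-s['position'])*1000
E
python3 - <<'E'
import pickle
from h import *
d=pickle.load(open('f0.pkl','rb'));T,S=d['top'],d['scene']
bt,s1=blob(T,(440,240,490,285),(105,120,60),(130,255,255));bs,s2=blob(S,(190,315,235,355),(105,120,60),(130,255,255))
print(bt,s1,bs,s2,'top',onz(T,*bt,.097),onz(S,*bs,.095),tri((T,*bt),(S,*bs)))
a=cv2.resize(T['frame'][210:300,205:355],(0,0),fx=4.6,fy=4.6,interpolation=2)
b=cv2.resize(S['frame'][165:285,250:365],(0,0),fx=3,fy=3,interpolation=2)
a=cv2.resize(T['frame'][212:300,210:345],(0,0),fx=3.3,fy=3.3,interpolation=2)
im=np.zeros((max(a.shape[0],b.shape[0]),a.shape[1]+b.shape[1],3),np.uint8);im[:a.shape[0],:a.shape[1]]=a;im[:b.shape[0],a.shape[1]:]=b
print(im.shape,a.shape);cv2.imwrite('pics/crop1.png',im)
E
```

```text
[464.89873418 261.34810127] [ 15  12  20  20 316] [209.84050633 336.75949367] [  9  11  23  23 395] top [ 0.53830568 -0.23656263  0.097     ] [ 0.53962286 -0.23787054  0.095     ] [ 0.53869926 -0.23744786  0.09376278]
(360, 791, 3) (290, 446, 3)
```

View pics/crop1.png

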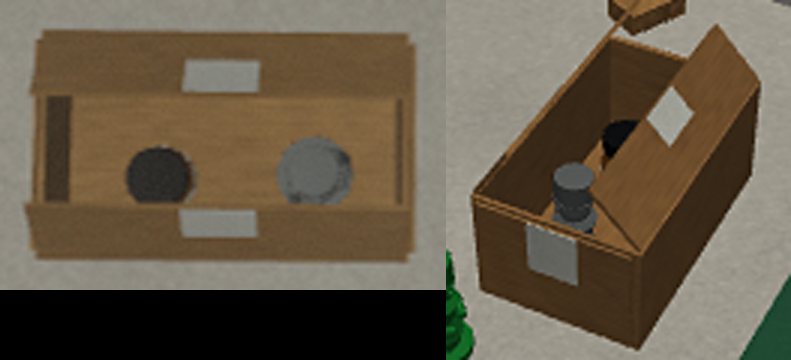

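The crop confirms a grey guard with a round cap, cap centre at full-image top (305.5,264) and scene (292.7,225). The jar's black cap is in the other half. Hinge rims run at crop rows about 35 (far) and 258 (near), and free edges at rows 95 and 205.

```bash
python3 - <<'E'
import pickle
from h import *
d=pickle.load(open('f0.pkl','rb'));T,S=d['top'],d['scene']
tp=lambda u,v,z:onz(T,210+u/3.3,212+v/3.3,z)[:2].round(4)
print('far hinge',tp(43,33,.11),tp(409,36,.11),'near',tp(38,257,.11),tp(408,260,.11))
print('far edge',tp(38,95,.16),tp(413,96,.16),'near',tp(27,204,.16),tp(414,206,.16))
c=(305.5,264.1);print('cap',onz(T,*c,.104),onz(S,292.7,224.3,.104),tri((T,*c),(S,292.7,224.5)))
print('jar',tp(159,177,.064))
for z in(.104,):
  # near flap edge in scene view corners (crop) : apex far (478,195)? 
  pass
# scene far flap free-edge corners: (717,25)?,(592,190)? -> hinge (760,85),(640,250)
sp=lambda u,v:(250+(u-446)/3,165+v/3)
tt=lambda u,v:(210+u/3.3,212+v/3.3)
for n,a,b in(('far edge +y',(38,95),(717,25)),('far edge -y',(413,96),(592,190)),('far hinge +y',(43,33),(760,85)),('far hinge -y',(409,36),(640,250))):
  print(n,tri((T,*tt(*a)),(S,*sp(*b))).round(4))
s0=S
print(proj(S,(.6,.2,.11)))
E
```

```text
far hinge [0.605  0.2847] [0.6109 0.0489] near [0.4619 0.2807] [0.4671 0.0456]
far edge [0.5612 0.2767] [0.568 0.048] near [0.4949 0.28  ] [0.5009 0.0456]
cap [0.52144888 0.10667592 0.104     ] [0.52801009 0.1061966  0.104     ] [0.52384195 0.10808643 0.09984693]
jar [0.5161 0.2111]
far edge +y [0.5655 0.2797 0.1555]
far edge -y [0.5714 0.0496 0.1554]
far hinge +y [0.6084 0.2874 0.1022]
far hinge -y [0.6128 0.0503 0.112 ]
[336.6392533  209.31104682]
```

```bash
python3 - <<'E'
from station import bot
from h import *
s=bot.get_state();print(rel(s,(.534,.15,.25)))
E
```

```text
[-438.94116624 -310.39284609  -23.69207195]
```

move_arm(
  rows=[
    [[0,0,0],[-30,-21,-24],0.7],
    [[0,0,-8],[-65,-46,-24],0.65],
    [[0,0,-16],[-105,-74,-24],0.65],
    [[0,0,-23.3],[-145,-102,-24],0.65],
    [[0,0,-23.3],[-185,-130,-24],0.65],
    [[0,0,-23.3],[-225,-158,-24],0.65],
    [[0,0,-23.3],[-260,-183,-24],0.65],
    [[0,0,-23.3],[-290,-204,-24],0.65],
  ],
)

```text
t: 0.9
position: [0.437, 0.302, 0.2504]
tcp_rot: [-3.141, -0.0, -3.121]
ft_force: [0.4, 0.3, 0.3]
width: 0.65
finger_force: 0.0
```

```bash
python3 - <<'E'
from station import bot
from h import *
s=bot.get_state();print(s['position'],s['tcp_rot'],s['width']);print(rel(s,(.534,.15,.25)))
E
```

```text
[0.43701136 0.30199958 0.25040745] [-3.14058647e+00 -2.26853590e-04 -3.12080723e+00] 0.6497295043735708
[ -93.80863354 -153.98208363    0.54110499]
```

move_arm(
  rows=[
    [[0,0,0],[-20,-32,0],0.65],
    [[0,0,0],[-45,-74,0],0.65],
    [[0,0,0],[-70,-115,0],0.65],
    [[0,0,0],[-88,-145,0],0.65],
    [[0,0,0],[-94,-154,20],0.65],
    [[0,0,0],[-94,-154,50],0.65],
    [[0,0,0],[-94,-154,85],0.65],
    [[0,0,0],[-94,-154,112],0.65],
  ],
)

```text
t: 1.7
position: [0.5324, 0.1525, 0.1366]
tcp_rot: [-3.141, -0.002, -3.119]
ft_force: [0.1, -1.3, -0.8]
width: 0.651
finger_force: 0.0
```

```bash
python3 - <<'E'
from station import bot
from h import *
s=bot.get_state();print(s['position'],s['ft_force']);print(rel(s,(.653,.15,.135)),rel(s,(.421,.15,.135)))
E
```

```text
[0.5324341  0.1524967  0.13658344] [ 0.11486107 -1.31908802 -0.8226486 ]
[-120.48316953   -5.18204483    1.35285449] [ 1.11458793e+02 -1.22021678e-02  1.79889262e+00]
```

move_arm(
  rows=[
    [[0,0,0],[-12,0,0],0.65],
    [[0,0,0],[-26,0,0],0.65],
    [[0,0,0],[-40,0,0],0.65],
    [[0,0,0],[-54,0,0],0.65],
    [[0,0,0],[-68,0,0],0.65],
    [[0,0,0],[-82,0,0],0.65],
    [[0,0,0],[-95,0,0],0.65],
    [[0,0,0],[-102,0,0],0.65],
  ],
)

```text
t: 2.5
position: [0.6378, 0.1555, 0.1403]
tcp_rot: [3.141, 0.002, -3.119]
ft_force: [-1.2, -0.2, 0.5]
width: 0.654
finger_force: 0.1
```

move_arm(
  rows=[
    [[0,0,0],[20,0,0],0.65],
    [[0,0,0],[60,0,0],0.65],
    [[0,0,0],[100,0,0],0.65],
    [[0,0,0],[125,0,0],0.65],
    [[0,0,0],[145,0,0],0.65],
    [[0,0,0],[165,0,0],0.65],
    [[0,0,0],[185,0,0],0.65],
    [[0,0,0],[198,0,0],0.65],
  ],
)

```text
t: 3.3
position: [0.4371, 0.1512, 0.1397]
tcp_rot: [3.141, 0.001, -3.118]
ft_force: [0.5, -0.8, 0.7]
width: 0.652
finger_force: 0.1
```

move_arm(
  rows=[
    [[0,0,0],[-15,0,-15],0.65],
    [[0,0,0],[-40,0,-40],0.65],
    [[0,0,0],[-60,-10,-75],0.65],
    [[0,0,0],[-70,-20,-110],0.65],
    [[0,0,0],[-75,-30,-140],0.65],
    [[0,0,0],[-80,-40,-145],0.65],
    [[0,0,0],[-84,-46,-145],0.65],
    [[0,0,0],[-84,-46,-145],0.65],
  ],
)

```text
t: 4.1
position: [0.5223, 0.1056, 0.2827]
tcp_rot: [-3.141, -0.001, -3.12]
ft_force: [0.3, -0.0, -0.1]
width: 0.649
finger_force: 0.0
```

```bash
python3 - <<'E'
from station import bot
from h import *
import pickle
s=bot.get_state();print(s['position'],s['tcp_rot'])
W=bot.grab_frame('wrist');S=bot.grab_frame('scene');pickle.dump({'wrist':W,'scene':S},open('f1.pkl','wb'))
print(np.array(W['R']).round(3).tolist(),proj(W,(.524,.107,.104)))
im=np.zeros((480,800,3),np.uint8);im[:360,:480]=cv2.resize(W['frame'],(480,360))
b=cv2.resize(S['frame'][150:310,220:380],(320,320));im[:320,480:]=b
cv2.imwrite('pics/c2.png',im)
E
```

```text
[0.52233981 0.10558666 0.28272401] [-3.14095325e+00 -1.42035746e-03 -3.12049381e+00]
[[-0.021, 1.0, -0.001], [0.959, 0.021, 0.282], [0.282, 0.005, -0.96]] [326.15030699 217.42873553]
```

View pics/c2.png

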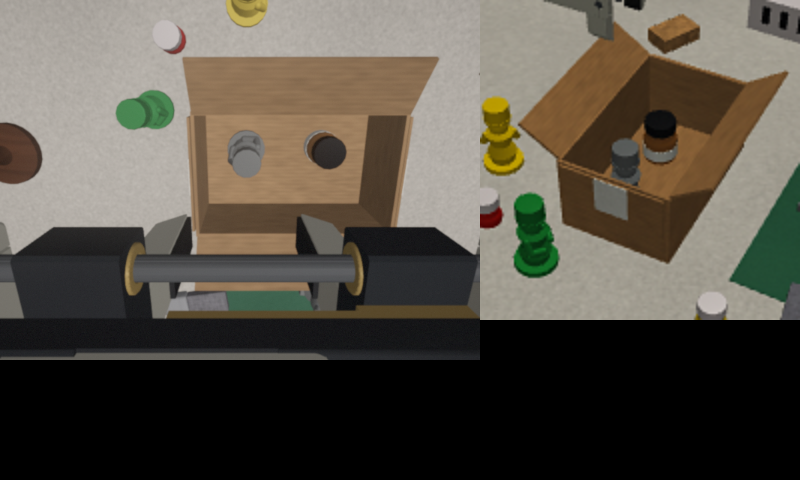

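Both flaps lean outward. The figure cap top is at wrist (329,216), and the jar is undisturbed.

```bash
python3 - <<'E'
from station import bot
from h import *
import pickle
d=pickle.load(open('f1.pkl','rb'));W,S=d['wrist'],d['scene'];T=pickle.load(open('f0.pkl','rb'))['top']
c,st=blob(W,(300,190,355,245),(0,0,100),(180,60,135));print(c,st)
print('cap',onz(W,329.5,216,.104),tri((W,329.5,216),(S,292.7,224.3)),tri((T,305.5,264.1),(W,329.5,216)))
print('near edge -y',tri((W,244,77),(S,241,212)))
def ony(f,u,v,y):
    o,q=ray(f,u,v);return o+q*(y-o[1])/q[1]
print('far edge +y/-y',ony(S,373.5,186,.281),ony(S,326,246,.047))
s=bot.get_state();print(rel(s,(.5235,.1065,.071)))
E
```

```text
[328.5825603  211.43599258] [   4    0   49   47 1617]
cap [0.52269189 0.10982549 0.104     ] [0.52455958 0.11045872 0.09881646] [0.52114698 0.10817642 0.11122927]
near edge -y [0.41978089 0.04930463 0.14200542]
far edge +y/-y [0.6607432  0.281      0.14963596] [0.64443206 0.047      0.13749367]
[ -2.81150863  -0.5388664  211.11535316]
```

move_arm(
  rows=[
    [[0,0,0],[-1,3,25],0.65],
    [[0,0,0],[-1,3,60],0.65],
    [[0,0,0],[-1,3,95],0.65],
    [[0,0,0],[-1,3,130],0.65],
    [[0,0,0],[-1,3,160],0.65],
    [[0,0,0],[-1,3,185],0.65],
    [[0,0,0],[-1,3,203],0.65],
    [[0,0,0],[-1,3,211],0.65],
  ],
)

```text
t: 5.0
position: [0.5206, 0.1103, 0.0698]
tcp_rot: [-3.141, -0.006, -3.117]
ft_force: [-0.4, 0.6, 0.8]
width: 0.645
finger_force: 0.0
```

move_arm(
  rows=[
    [[0,0,0],[0,0,0],0.65],
    [[0,0,0],[0,0,0],0.5],
    [[0,0,0],[0,0,0],0.42],
    [[0,0,0],[0,0,0],0.38],
    [[0,0,0],[0,0,0],0.34],
    [[0,0,0],[0,0,0],0.3],
    [[0,0,0],[0,0,0],0.25],
    [[0,0,0],[0,0,0],0.25],
  ],
  squeeze=15,
)

```text
t: 5.8
position: [0.5241, 0.1099, 0.0734]
tcp_rot: [3.142, 0.001, -3.119]
ft_force: [-0.3, -1.4, 6.6]
width: 0.367
finger_force: 15.0
```

move_arm(
  rows=[
    [[0,0,0],[0,0,-5],0.25],
    [[0,0,0],[0,0,-15],0.25],
    [[0,0,0],[0,0,-35],0.25],
    [[0,0,0],[0,0,-65],0.25],
    [[0,0,0],[0,0,-100],0.25],
    [[0,0,0],[0,0,-135],0.25],
    [[0,0,0],[0,0,-170],0.25],
    [[0,0,0],[0,0,-190],0.25],
  ],
  squeeze=20,
)

```text
t: 6.6
position: [0.5241, 0.1105, 0.2663]
tcp_rot: [3.141, 0.004, -3.118]
ft_force: [0.1, -0.4, -1.7]
width: 0.366
finger_force: 20.0
```

```bash
python3 - <<'E'
from station import bot
from h import *
s=bot.get_state();print(s['position'],s['tcp_rot'],s['width'],s['finger_force'],s['ft_force']);print(rel(s,(.5387,-.237,.262)))
E
```

```text
[0.52410747 0.11051275 0.26628293] [ 3.14077588  0.00369049 -3.11824806] 0.36630939643831306 19.999862015247345 [ 0.08307544 -0.36190002 -1.72355939]
[  -6.46089928 -347.76209333    4.02276351]
```

move_arm(
  rows=[
    [[0,0,0],[0,-6,0],0.25],
    [[0,0,0],[-1,-20,0],0.25],
    [[0,0,0],[-1,-42,0],0.25],
    [[0,0,0],[-2,-70,0],0.25],
    [[0,0,0],[-3,-100,0],0.25],
    [[0,0,0],[-4,-130,0],0.25],
    [[0,0,0],[-4,-160,0],0.25],
    [[0,0,0],[-5,-190,0],0.25],
  ],
)

```text
t: 7.4
position: [0.5308, -0.0824, 0.2605]
tcp_rot: [3.141, -0.004, -3.12]
ft_force: [0.8, -0.3, -0.4]
width: 0.368
finger_force: 20.0
```

move_arm(
  rows=[
    [[0,0,0],[0,-30,0],0.25],
    [[0,0,0],[0,-60,0],0.25],
    [[0,0,0],[0,-90,0],0.25],
    [[0,0,0],[-1,-117,0],0.25],
    [[0,0,0],[-1,-139,0],0.25],
    [[0,0,0],[-1,-152,0],0.25],
    [[0,0,0],[-1,-158,0],0.25],
    [[0,0,0],[-1,-158,0],0.25],
  ],
)

```text
t: 8.2
position: [0.5366, -0.2383, 0.2617]
tcp_rot: [3.141, -0.002, -3.12]
ft_force: [1.2, 0.5, -1.2]
width: 0.364
finger_force: 20.0
```

```bash
python3 - <<'E'
from station import bot
from h import *
import pickle
W=bot.grab_frame('wrist');S=bot.grab_frame('scene');T=bot.grab_frame('top');s=bot.get_state()
print(s['position'],s['tcp_rot'],s['dq'].round(3) if hasattr(s['dq'],'round') else s['dq']);print(rel(s,(.5387,-.237,.21)))
pickle.dump({'wrist':W,'scene':S,'top':T},open('f2.pkl','wb'))
print(proj(S,(.5387,-.237,.1)),proj(W,(.5387,-.237,.1)),proj(S,s['position']))
im=np.zeros((480,800,3),np.uint8);im[:360,:480]=cv2.resize(W['frame'],(480,360))
im[:400,480:]=cv2.resize(S['frame'][215:415,130:290],(320,400));cv2.imwrite('pics/c3.png',im)
E
```

```text
[ 0.53749928 -0.23620403  0.2624917 ] [ 3.14059828e+00 -2.89163808e-04 -3.11672060e+00] [-0.005 -0.003 -0.001 -0.003  0.001  0.     0.001]
[-1.19573181 -0.87778048 52.49050564]
[209.33368109 334.7300071 ] [325.74116308 222.75863992] [194.29377054 277.8594292 ]
```

View pics/c3.png

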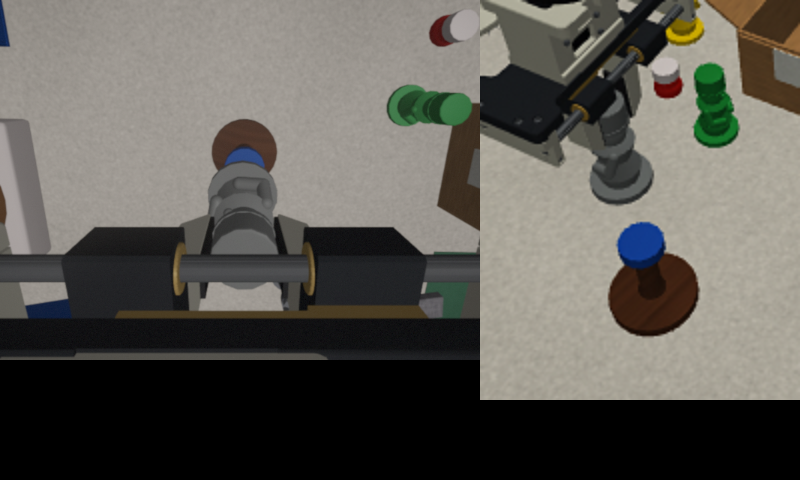

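The figure hangs upright with its base at scene (200,302). The blue top is below it at scene (210,337).

```bash
python3 - <<'E'
from h import *
import pickle
d=pickle.load(open('f2.pkl','rb'));W,S=d['wrist'],d['scene']
p=np.array([.5375,-.2362,0])
for z in(.193,.201):print(z,proj(S,p+[0,0,z]),proj(W,p+[0,0,z]))
bs,s2=blob(S,(190,315,235,355),(105,120,60),(130,255,255));print('blue scene',bs,s2)
# base extents in scene at various rows
h=cv2.cvtColor(S['frame'],cv2.COLOR_BGR2HSV)
m=cv2.inRange(S['frame'],(40,40,40),(135,135,132))[285:325,175:230]
for r in range(8,36,3):
    c=np.where(m[r])[0];print(r+285,(c.min()+175,c.max()+175) if len(c) else None)
E
```

```text
0.193 [201.14982269 303.96691887] [327.47231942 257.87679403]
0.201 [200.40507603 301.13001291] [327.55938702 262.3411253 ]
blue scene [209.91990291 337.06067961] [  9  11  23  23 412]
293 (np.int64(190), np.int64(211))
296 (np.int64(187), np.int64(214))
299 (np.int64(186), np.int64(215))
302 (np.int64(185), np.int64(216))
305 (np.int64(185), np.int64(216))
308 (np.int64(185), np.int64(212))
311 (np.int64(186), np.int64(209))
314 (np.int64(189), np.int64(209))
317 (np.int64(197), np.int64(200))
320 None
```

move_arm(
  rows=[
    [[0,0,0],[-1,-1,6],0.25],
    [[0,0,0],[-1,-1,18],0.25],
    [[0,0,0],[-1,-1,34],0.25],
    [[0,0,0],[-1,-1,50],0.25],
    [[0,0,0],[-1,-1,66],0.25],
    [[0,0,0],[-1,-1,78],0.25],
    [[0,0,0],[-1,-1,84],0.25],
    [[0,0,0],[-1,-1,84],0.25],
  ],
)

```text
t: 9.15
position: [0.5377, -0.2384, 0.1775]
tcp_rot: [3.141, -0.002, -3.118]
ft_force: [0.1, 0.1, -1.4]
width: 0.367
finger_force: 20.0
```

move_arm(
  rows=[
    [[0,0,0],[0,0,0],0.25],
    [[0,0,0],[0,0,0],0.25],
    [[0,0,0],[0,0,1],0.25],
    [[0,0,0],[0,0,2],0.25],
    [[0,0,0],[0,0,3],0.25],
    [[0,0,0],[0,0,4],0.25],
    [[0,0,0],[0,0,4],0.25],
    [[0,0,0],[0,0,4],0.25],
  ],
)

```text
t: 9.95
position: [0.5383, -0.2388, 0.1746]
tcp_rot: [3.142, -0.0, -3.119]
ft_force: [-0.6, -0.6, -1.4]
width: 0.367
finger_force: 20.0
```

```bash
python3 - <<'E'
from station import bot
from h import *
s=bot.get_state();print(s['position'],s['tcp_rot'],s['ft_force'])
T=bot.grab_frame('wrist');S=bot.grab_frame('scene')
im=np.zeros((480,800,3),np.uint8);im[:360,:480]=cv2.resize(T['frame'],(480,360))
im[:400,480:]=cv2.resize(S['frame'][275:375,170:250],(320,400));cv2.imwrite('pics/c4.png',im)
E
```

```text
[ 0.53830051 -0.23882647  0.17464646] [ 3.14154606e+00 -1.49634616e-04 -3.11874142e+00] [-0.56576766 -0.59322569 -1.41449859]
```

View pics/c4.png

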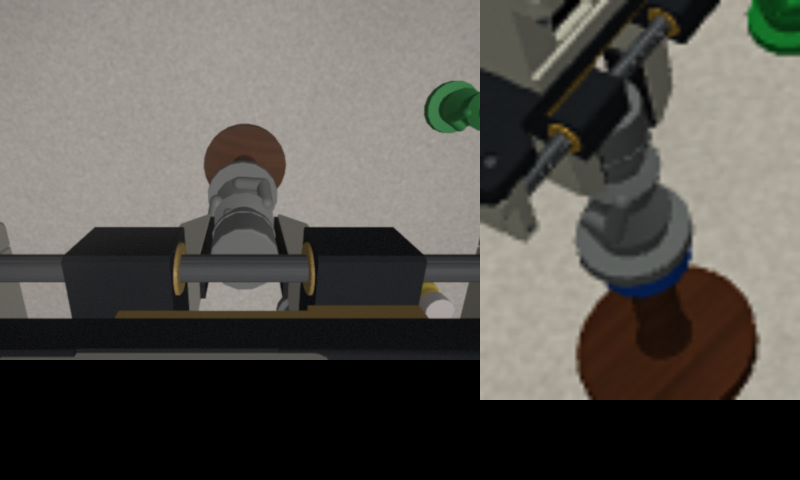

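The base hangs just above the blue top and is well centred: in scene the blue ring shows evenly below the base at crop (648,285). I'll lower the last few mm.

move_arm(
  rows=[
    [[0,0,0],[0,1,1],0.25],
    [[0,0,0],[0,1,2],0.25],
    [[0,0,0],[0,1,2.5],0.25],
    [[0,0,0],[0,1,3],0.25],
    [[0,0,0],[0,1,3.5],0.25],
    [[0,0,0],[0,1,4],0.25],
    [[0,0,0],[0,1,4],0.25],
    [[0,0,0],[0,1,4],0.25],
  ],
)

```text
t: 10.85
position: [0.5383, -0.2378, 0.1707]
tcp_rot: [3.142, -0.0, -3.119]
ft_force: [-0.3, 0.9, -0.8]
width: 0.366
finger_force: 20.0
```

move_arm(
  rows=[
    [[0,0,0],[0,0,0.5],0.25],
    [[0,0,0],[0,0,1],0.25],
    [[0,0,0],[0,0,1.5],0.25],
    [[0,0,0],[0,0,2],0.25],
    [[0,0,0],[0,0,2],0.25],
    [[0,0,0],[0,0,2],0.25],
    [[0,0,0],[0,0,2],0.25],
    [[0,0,0],[0,0,2],0.25],
  ],
)

```text
t: 11.65
position: [0.5387, -0.238, 0.1694]
tcp_rot: [-3.141, 0.001, -3.119]
ft_force: [-1.5, 0.5, 5.1]
width: 0.366
finger_force: 20.0
```

move_arm(
  rows=[
    [[0,0,0],[0,0,0],0.37],
    [[0,0,0],[0,0,0],0.39],
    [[0,0,0],[0,0,0],0.42],
    [[0,0,0],[0,0,0],0.46],
    [[0,0,0],[0,0,0],0.52],
    [[0,0,0],[0,0,0],0.6],
    [[0,0,0],[0,0,0],0.65],
    [[0,0,0],[0,0,0],0.65],
  ],
)

```text
t: 12.45
position: [0.5383, -0.2378, 0.1686]
tcp_rot: [3.142, -0.0, -3.119]
ft_force: [-0.1, -0.6, 0.4]
width: 0.647
finger_force: 0.0
```

move_arm(
  rows=[
    [[0,0,0],[0,0,-3],0.65],
    [[0,0,0],[0,0,-10],0.65],
    [[0,0,0],[0,0,-25],0.65],
    [[0,0,0],[0,0,-50],0.65],
    [[0,0,0],[0,0,-80],0.65],
    [[0,0,0],[0,0,-110],0.65],
    [[0,0,0],[0,0,-130],0.65],
    [[0,0,0],[0,0,-130],0.65],
  ],
)

```text
t: 13.25
position: [0.5405, -0.2387, 0.304]
tcp_rot: [-3.138, 0.008, -3.119]
ft_force: [0.3, -0.4, 0.3]
width: 0.653
finger_force: 0.0
```

```bash
python3 - <<'E'
from station import bot
from h import *
import pickle
s=bot.get_state();print(s['t'],s['position'],s['ft_force'])
W=bot.grab_frame('wrist');S=bot.grab_frame('scene');pickle.dump({'w':W,'s':S},open('f3.pkl','wb'))
print(proj(W,(.5387,-.2374,.2)),proj(S,(.5387,-.2374,.2)),proj(S,(.5387,-.2374,.108)))
im=np.zeros((480,800,3),np.uint8);im[:300,:400]=cv2.resize(W['frame'],(400,300))
im[:480,400:]=cv2.resize(S['frame'][150:390,180:380],(400,480));cv2.imwrite('pics/c5.png',im)
E
```

```text
13.25 [ 0.54053097 -0.23867628  0.30398677] [ 0.32078834 -0.44805976  0.27931079]
[326.62684781 235.85713146] [200.6262799  302.23204914] [208.57198106 332.47887597]
```

View pics/c5.png

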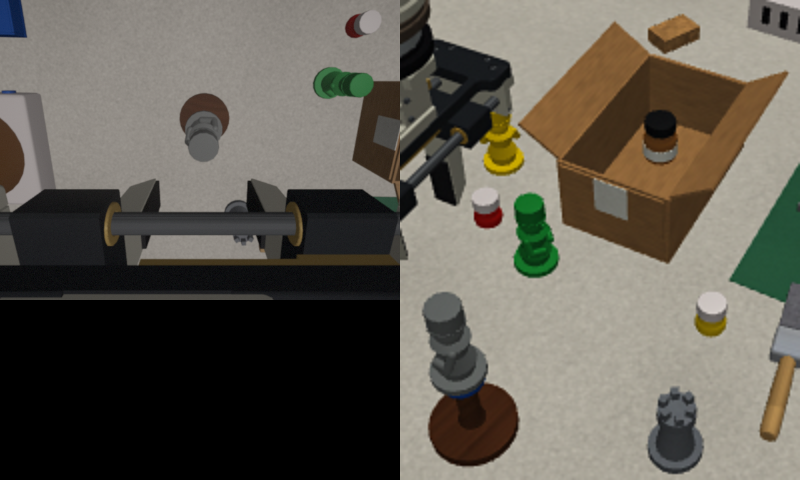

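The figure stands upright on the blue top, with its base at scene (209,332) against a prediction of (208.6,332.5). The flaps are still back, the jar is in place and the bystanders haven't moved.

```bash
python3 -c "
from station import bot
print(bot.finish_job())"
```

```text
the job is handed in; nothing more can be done
None
```

The job is handed in, though no verdict came back: both flaps are folded back to about 2.5 rad by my camera estimate, the grey figure stands upright and centred to within about 3 mm on the blue top, and the jar and bystanders look undisturbed in the last picture.

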